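Hang a turning template on the rail at its red band

TASK

The plywood turning template lies flat on the bench. Lay it in the wooden V-rest, brass end down in the groove and leaning back on the long board, and let go; then take it again by its blue tab, hook it over the steel rail at the green band, slide it along on the rail to the red band and leave it hanging there, centred on the band. Be gentle with the rail, and leave the other things on the bench where they are.

Things in the scene. Friction and masses are not known exactly. Their poses are not given: they have to be found in the camera images.
- template: Flat plywood template with a hook, 14 thick, 197 long (mm), 0.22 kg, centre of mass near its origin. Origin: underside, middle of the upper body (x -20..20, y -25..25). x: along it to the blue tab, y: across, to the hook's tip side, z: normal, up as it lies. Brass foot x -60..-44, y -25..25; waist between, y -21..21. Hook: stem x 20..80, y -26..-12; top x 77..92, y -26..24; tip x 55..77, y 12..24.
- template_seat (a point): Middle of the closed upper end of the hook's slot, which sits on the rail: template (77, 0, 7) mm. Hung, it lies 6 mm above the rail's axis. The slot is 24 mm wide (y -12..12); the rail gets in sideways, from the +y side, through the gap between the upper body (x 20) and the tip's end (x 55), then up into the slot as the template is lowered.
- template_tab (a point): Middle of the blue grip tab on top of the hook, x 92..137, y -13..13: 26 mm wide, 45 mm long, 14 mm thick, to be gripped from its free end. At template (117, 0, 7) mm.
- vrest: Fixed wooden V-rest, origin under the centre of its base (100 x 130 x 16 mm). Two board faces, 80 mm wide along its x, meet at a right angle in a groove along x, both at 45 degrees: the long back board rises 92 mm from the groove towards -y and up (100 mm above the bench), the short foot board 36 mm towards +y and up.
- vrest_groove (a point): Middle of the groove line, 35 mm above the bench, at rest (0, 20, 35) mm; axes as vrest. With the template home, its brass end stands on the foot board, its underside lies on the back board, its tab sticks out past the back board's upper edge, its y runs along the rest's x, and its origin is 42 mm above the groove and 42 mm to -y of it.
- rail_mid (a point): Middle of the axis of the fixed horizontal steel rail, 12 mm thick, 220 mm above the bench; y runs along the rail, x across it away from the robot, z up. Posts at y -210 and 210 mm.
- green_band: Green band painted round the rail, 34 mm long: where the template goes on. Origin on the rail's axis in the middle of the band, y along the rail.
- red_band: Red band painted round the rail, 34 mm long: where the template must end. Origin on the rail's axis in the middle of the band, y along the rail.
- turned_lid: Bystander: small turned wooden lid with a knob, 64 mm across, 36 mm high, standing under the rail. Origin at its underside.
- wood_cup: Bystander: turned wooden cup, 68 mm across, 75 mm high. Origin at its underside.
- bowl: Bystander: white bowl, 150 mm across, 60 mm high. Origin at its underside.
- hammer: Bystander: hammer lying on the bench, along its x. Origin at its underside.
- gouge: Bystander: turning gouge with a dark wooden handle, lying along its x. Origin at its underside.
- tool_pot: Bystander: wooden pot of tools, 80 mm across, 155 mm high. Origin at its underside.
- offcut: Bystander: wooden offcut 90 x 40 x 40 mm. Origin at its underside.
- rail: The fixed rail with its two posts; origin on the bench under the rail's middle, axes as rail_mid.
Mind the look-alikes: they are no part of the job. Leave any purple look-alike of the vrest alone.

How it is judged:
On the way, in this order (a step that is already met when the one before it is completed fails the run):
1. the template lies in the V-rest, brass end in the groove, leaning on the back board, let go and still (angle between template's own x axis and vertical between 0.57 and 1 rad and angle between template's own z axis and vertical below 1 rad and x of template in the frame of vrest_groove between -0.03 and 0.03 m and z of template in the frame of vrest_groove between 0.032 and 0.055 m and y of template in the frame of vrest_groove between -0.055 and -0.032 m and contact force between the fingers and template below 0.1 N and linear speed of template below 0.02 m/s), for 0.3 s.
2. the template is hooked over the rail at the green band (middle within 20 mm of the band's middle) (x of template_seat in the frame of rail_mid between -0.013 and 0.013 m and z of template_seat in the frame of rail_mid between 0 and 0.018 m and angle between template's own x axis and vertical below 0.25 rad and y of template_seat in the frame of green_band between -0.02 and 0.02 m), for 0.1 s.
3. the template is on its way, still hooked on the rail, between the bands (x of template_seat in the frame of rail_mid between -0.013 and 0.013 m and z of template_seat in the frame of rail_mid between 0 and 0.018 m and angle between template's own x axis and vertical below 0.25 rad and not (y of template_seat in the frame of green_band between -0.05 and 0.05 m) and not (y of template_seat in the frame of red_band between -0.05 and 0.05 m) and y of template_seat in the frame of green_band between -0.2 and 0.2 m and y of template_seat in the frame of red_band between -0.2 and 0.2 m).
At the end, for the whole second after the job is handed in: The template hangs on the rail by its hook (slot end within 13 mm of the rail's axis sideways and no more than 12 mm above its seat, length within 0.25 rad of vertical), its middle within 14 mm of the red band's middle along the rail, released and at rest (x of template_seat in the frame of rail_mid between -0.013 and 0.013 m and z of template_seat in the frame of rail_mid between 0 and 0.018 m and angle between template's own x axis and vertical below 0.25 rad and y of template_seat in the frame of red_band between -0.014 and 0.014 m and linear speed of template below 0.03 m/s and contact force between the fingers and template below 0.1 N); the robot touches nothing.
It fails at once if a bystander is shifted by more than 25 mm (distance of any of turned_lid, wood_cup, bowl, hammer, gouge, tool_pot, offcut from where it was at the start of the episode above 0.025 m).
It fails at once if the template is forced against the rail with more than 60 N (contact force between template and rail above 60 N).
It also fails if it takes over 64 s, if anything falls off the work surface, if the arm or the gripper's body presses on something with over 40 N, if the wrist force passes 120 N, or if a joint passes its speed limit or range.

ROBOT

A 6-joint arm with a two-finger parallel gripper is mounted at the origin on the work surface. World frame = base frame: x ahead of the robot, y to its left, z up, the work surface at z = 0. Lengths are in m, angles in rad, forces in N, time in s.
With the tool pointing down it reaches from about 0.4 to 0.925 m from the base axis. Payload 3.4 kg.
Tool frame: the origin (TCP) lies between the finger pads; the fingertips stand 8 mm ahead of it and the grasp point (between the pads) lies 11 mm behind it; z points along the fingers, y is the line along which they close (so a half turn about z gives the same grasp; the last joint's range is limited). The gripper opens to 85 mm and grips with 20 to 120 N. Pads are 22 mm wide; open, the fingers measure 114 mm over their backs; the gripper's body (76 mm by 85 mm) begins 54 mm behind the grasp point. The pads swing forward as they close: fully open they stand 13 mm farther back than shut.
Start: joints at [-1.21, 0.307, 1.506, -0, 1.328, -0.073], TCP at [0.242, -0.522, 0.239] pointing down, gripper open.
Joint ranges: [-3.12, 3.12], [-1.05, 2.28], [0.14, 2.33], [-1.42, 4.57], [0.1, 2.73], [-2.68, 2.68]. Speed limits (rad/s): [2.57, 2.57, 3.14, 3.14, 3.14, 3.14].

INTERFACE

Orientations are given as a 3x3 rotation matrix whose columns are the frame's x, y, z axes.
In Python, from station import get_state, snapshot, close_job gives the robot as it stands.
- The arm moves only by the tool servo_tool, never from a script. Its argument "rows" is a list of rows, each a list of 6 numbers: the shift along the world's x, y, z in mm, then the turn, a rotation vector about the world's x, y, z in rad. A call has 1 to 5 rows; each row is the pose to reach, as a shift and turn from the pose commanded when the call began; what a row does not reach only later rows make up. A row lasts 1/10 s, in which the tool goes at most 50 mm and 8.59 degrees, less where a joint would pass 70% of its speed; a pose out of reach is approached as far as the arm can. A call with a gripper value outside its range is refused whole. "jaw" is the opening, from 0 (shut) to 1 (fully open), set as the call begins (left out, the last holds). The fingers move at their own pace and stop on an object; "grip_force" is the grip in N (left out, the last holds). Time passes only in rows, so rows that repeat a pose let the fingers close. It gives the time, the measured TCP pose, the force, the opening and the grip force at its end, in the units of the state.
- get_state(): the state, without advancing time (a new reading comes with each control period).
- snapshot(name): name is "side" or "top"; returns a dict with "frame" (420x560x3 uint8, red, green, blue), "range_z" (420x560 float32, m along the optical axis (not along the pixel's ray), 0 where there is no reading), "K" (3x3 intrinsics, pixels), "extrinsics" (4x4, takes a point from camera to world coordinates). Camera axes: x right, y down, z forward; pixel columns grow to the right and rows downward; lengths in m; the calibration is good to about 2 mm. A picture is of the moment at which its call begins.
- close_job(): hands the job in; it is judged then, once.
The state is a dict: "time_s": time; "q": joint angles; "dq": joint speeds; "tau": joint torques, N m; "tool_pos": TCP position; "eef_rot": TCP orientation; "wrist_force": force on the tool from outside, world axes, zero at the start; "ft_torque": the same for the moment, N m; "width": finger opening in m; "grip_force": force on a finger pad.
Only numpy, scipy, OpenCV 4.12 (cv2) and the standard library are available. Lean on these libraries where they do the work, as an engineer would, in place of code of your own. Each camera call takes 0.05 s, during which the arm holds its last target. There are 200 camera calls.

## Working session

There is one attempt and no reset: what is moved stays moved. The work goes in short steps, Python scripts to look and compute and a tool call to move; the robot and the scene stay as the last step left them, time stands still between calls to the robot, and variables do not carry over. Pictures are saved under pics/ and viewed, at most 10 in all, crops included, and the job is handed in when it is done.

Besides the shell and the picture viewer there is one more tool, called after "Emit:" as name(argument=value, ...), one argument or row to a line, values as JSON. servo_tool: Moves the arm, as the interface text tells. Its arguments: {"type":"object","properties":{"rows":{"type":"array"},"jaw":{"type":"number"},"grip_force":{"type":"number"}},"required":["rows"]}

```bash
ls; mkdir -p pics; python3 - <<'E'
from station import *
import cv2,numpy as np
np.set_printoptions(precision=4,suppress=True)
s=get_state();print(s)
for n in("side","top"):
    d=snapshot(n);np.savez(n+"0.npz",**d);print(n,d["K"],d["extrinsics"])
    cv2.imwrite(f"pics/{n}0.png",d["frame"][:,:,::-1])
E
```

```text
pics
{'time_s': 0.0, 'q': array([-1.2105,  0.3076,  1.5077, -0.0001,  1.3284, -0.0735]), 'dq': array([-0.0011,  0.0006,  0.0015,  0.0002,  0.0005, -0.0001]), 'tau': array([ -0.0022, -45.756 , -25.1911,  -0.0004,   0.0135,   0.    ]), 'tool_pos': array([ 0.2414, -0.5211,  0.2384]), 'eef_rot': array([[ 0.9074,  0.4203, -0.0008],
       [ 0.4203, -0.9074,  0.002 ],
       [ 0.0001, -0.0021, -1.    ]]), 'wrist_force': array([0.1497, 0.257 , 1.191 ]), 'ft_torque': array([ 0.0246, -0.0152,  0.0463]), 'grip_force': 0.0, 'width': 0.08556091889825997}
side [[435.5937   0.     277.5667]
 [  0.     435.5937 204.0837]
 [  0.       0.       1.    ]] [[-0.9234 -0.2392  0.3003  0.0962]
 [-0.3834  0.5342 -0.7534  0.8206]
 [ 0.0199 -0.8108 -0.585   0.8387]
 [ 0.      0.      0.      1.    ]]
top [[457.2512   0.     278.9138]
 [  0.     457.2512 210.0529]
 [  0.       0.       1.    ]] [[ 0.0198 -0.9903  0.1375  0.2247]
 [-0.9997 -0.0213 -0.0092 -0.0241]
 [ 0.0121 -0.1373 -0.9905  1.4699]
 [ 0.      0.      0.      1.    ]]
```

View pics/top0.png

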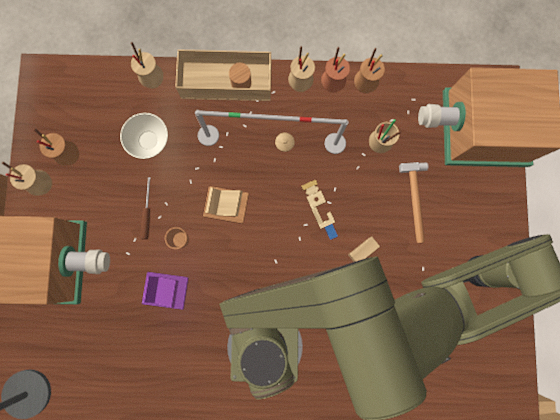

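View pics/side0.png

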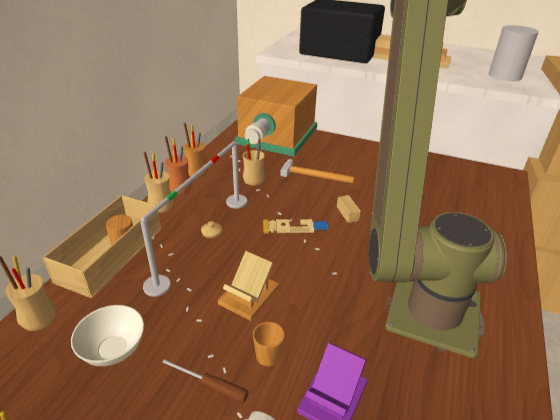

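Top view: the template is at about (320,210), with its blue tab at (332,231) and its brass end at (311,186). The rail runs (200,115) to (345,122), green band at (235,115) and red at (306,120). There are two V-rest candidates: the wooden one at (226,204) and the purple one at (165,290). The task names the wooden rest, so the purple one is the look-alike. I'll confirm in an enlarged crop.

```bash
cat > h.py <<'E'
import numpy as np,cv2
np.set_printoptions(precision=4,suppress=True)
def load(n,k=0): return dict(np.load(f"{n}{k}.npz"))
def cloud(d):
    z=d["range_z"];v,u=np.indices(z.shape)
    p=np.stack([u,v,np.ones_like(z)],-1)@np.linalg.inv(d["K"]).T*z[...,None]
    return p@d["extrinsics"][:3,:3].T+d["extrinsics"][:3,3]
def ray(d,uv,z):
    r=d["extrinsics"][:3,:3]@np.linalg.inv(d["K"])@[uv[0],uv[1],1];o=d["extrinsics"][:3,3]
    return o+r*(z-o[2])/r[2]
def tri(ds,uvs):
    A=np.zeros((3,3));b=np.zeros(3)
    for d,uv in zip(ds,uvs):
        r=d["extrinsics"][:3,:3]@np.linalg.inv(d["K"])@[uv[0],uv[1],1];r/=np.linalg.norm(r);P=np.eye(3)-np.outer(r,r)
        A+=P;b+=P@d["extrinsics"][:3,3]
    return np.linalg.solve(A,b)
def mask(d,lo,hi,box=None):
    m=cv2.inRange(cv2.cvtColor(d["frame"],cv2.COLOR_RGB2HSV),lo,hi)>0
    if box:
        k=np.zeros_like(m);k[box[1]:box[3],box[0]:box[2]]=1;m&=k
    return m
E
python3 - <<'E'
from h import *
t,s=load("top"),load("side")
a=cv2.resize(t["frame"][170:260,195:350],None,fx=5,fy=5,interpolation=cv2.INTER_CUBIC)[:,:775]
cv2.imwrite("pics/c1.png",a[:,:,::-1])
b=cv2.resize(s["frame"][210:320,205:335],None,fx=5,fy=5,interpolation=cv2.INTER_CUBIC)
cv2.imwrite("pics/c2.png",b[:,:,::-1])
for n,d in(("top",t),("side",s)):
    c=cloud(d)
    box=dict(top=(195,100,350,250),side=(140,130,340,320))[n]
    for nm,lo,hi in(("blue",(100,120,60),(125,255,255)),("green",(50,120,60),(85,255,255)),("red",(0,180,80),(4,255,255)),("red2",(174,180,80),(180,255,255))):
        m=mask(d,lo,hi,box);v,u=np.nonzero(m)
        if len(u): print(n,nm,len(u),u.mean(),v.mean(),u.min(),u.max(),v.min(),v.max(),np.median(c[m],0))
    for (u,v) in dict(top=[(320,210),(226,204),(311,186),(332,231),(260,117),(285,141)],side=[(290,226),(250,270),(267,226),(320,226),(190,185),(248,293)])[n]: print(n,u,v,c[v,u])
E
```

```text
top blue 102 330.7647058823529 231.23529411764707 325 336 224 238 [ 0.3627 -0.2054  0.0143]
top green 42 233.83333333333334 114.57142857142857 229 239 113 116 [0.6668 0.0983 0.2243]
top red 35 305.74285714285713 119.22857142857143 300 310 117 121 [ 0.6583 -0.1071  0.2259]
top 320 210 [ 0.4315 -0.1711  0.0018]
top 226 204 [0.4348 0.1271 0.0672]
top 311 186 [ 0.5068 -0.1397  0.0188]
top 332 231 [ 0.3628 -0.2088  0.0143]
top 260 117 [0.6624 0.0231 0.2235]
top 285 141 [ 0.6503 -0.0527  0.0339]
side blue 95 320.4315789473684 225.02105263157895 314 327 222 228 [ 0.3586 -0.1984  0.0118]
side green 82 208.3658536585366 176.2560975609756 167 312 130 200 [0.6652 0.0885 0.2199]
side red 120 197.575 155.89166666666668 153 249 132 177 [ 0.8586 -0.1952  0.1469]
side 290 226 [ 0.4491 -0.1731 -0.0036]
side 250 270 [0.4446 0.1202 0.0728]
side 267 226 [ 0.5058 -0.1252  0.013 ]
side 320 226 [ 0.3585 -0.19    0.0134]
side 190 185 [ 0.829  -0.2124  0.0217]
side 248 293 [0.4327 0.1582 0.0334]
```

View pics/c1.png

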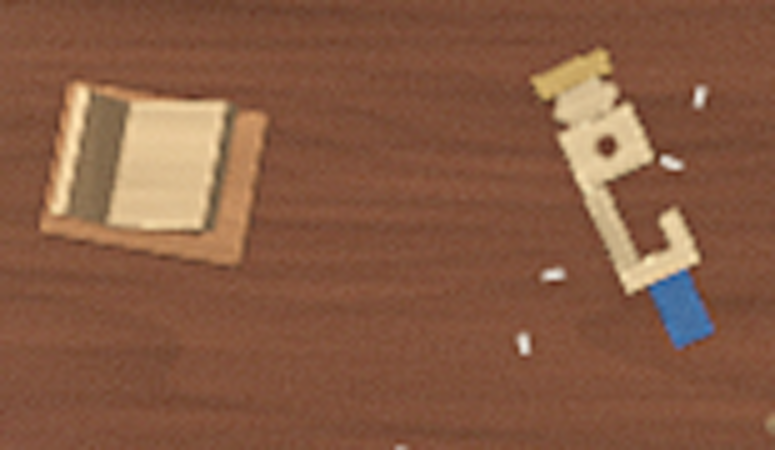

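View pics/c2.png

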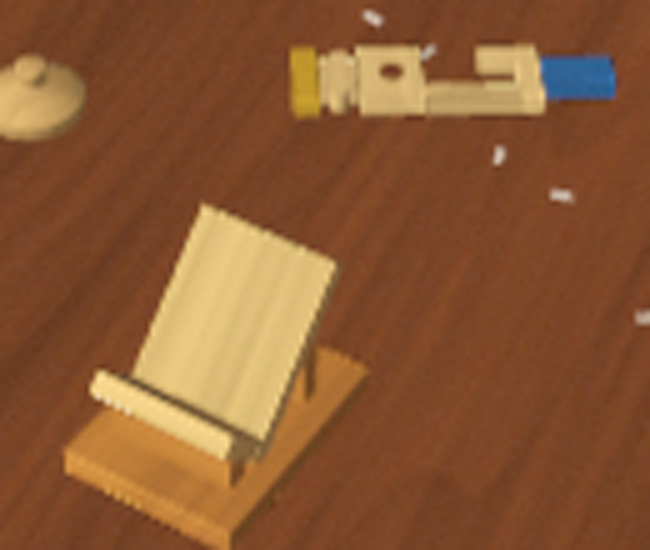

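The crops show the plywood template face up with its tab at lower right. The wooden V-rest has its foot board on the left, towards +y. It is the only wooden rest; the purple one stays untouched. Next I'll measure precisely.

```bash
python3 - <<'E'
from h import *
D={"top":load("top"),"side":load("side")}
B={"top":dict(green=(220,105,250,125),red=(290,110,320,130),blue=(315,215,345,245),brass=(298,176,322,194)),
   "side":dict(green=(160,180,185,210),red=(205,145,225,170),blue=(305,215,335,235),brass=(260,216,274,236))}
C=dict(green=((45,100,40),(90,255,255)),red=((0,170,60),(6,255,255)),blue=((100,110,50),(125,255,255)),brass=((20,140,90),(30,255,255)))
Z=dict(green=.22,red=.22,blue=.014,brass=.014)
for k in C:
    uv={}
    for n in D:
        m=mask(D[n],*C[k],B[n][k]);v,u=np.nonzero(m)
        uv[n]=(u.mean(),v.mean());print(k,n,m.sum(),uv[n],ray(D[n],uv[n],Z[k]))
    print("  tri",tri(D.values(),uv.values()))
# rest in top view
d=D["top"];hsv=cv2.cvtColor(d["frame"],cv2.COLOR_RGB2HSV)
for p in((212,200),(222,204),(233,204),(243,200),(260,204),(225,219)): print(p,hsv[p[1],p[0]],d["frame"][p[1],p[0]])
c=cloud(d)
m=mask(d,(8,80,150),(28,200,255),(195,180,255,230)).astype(np.uint8)
cs,_=cv2.findContours(m,0,2);q=max(cs,key=cv2.contourArea)[:,0]
P=np.array([ray(d,p,.016)[:2] for p in q])
r=cv2.minAreaRect((P*1000).astype(np.float32));print("rest rect",r,len(q));print(cv2.boxPoints(r))
print(cv2.approxPolyDP(cv2.convexHull(q),2,True)[:,0].tolist())
for n,bx in(("top",(221,193,238,213)),("side",(239,257,262,284))):
    p=cloud(D[n])[bx[1]:bx[3],bx[0]:bx[2]].reshape(-1,3);p=p[p[:,2]>.03]
    for _ in range(3):
        o=p.mean(0);nn=np.linalg.svd(p-o)[2][2];nn*=np.sign(nn[2]);p=p[abs((p-o)@nn)<.005]
    print(n,"plane",o,nn,len(p),"azim",np.degrees(np.arctan2(nn[1],nn[0])))
E
```

```text
green top 48 (np.float64(233.70833333333334), np.float64(114.29166666666667)) [0.6699 0.098  0.22  ]
green side 54 (np.float64(171.57407407407408), np.float64(195.16666666666666)) [0.6681 0.0962 0.22  ]
  tri [0.6684 0.0974 0.2211]
red top 49 (np.float64(305.2857142857143), np.float64(118.91836734693878)) [ 0.6611 -0.1055  0.22  ]
red side 38 (np.float64(214.73684210526315), np.float64(158.68421052631578)) [ 0.6597 -0.106   0.22  ]
  tri [ 0.6603 -0.1057  0.2203]
blue top 104 (np.float64(330.6923076923077), np.float64(231.2596153846154)) [ 0.3619 -0.2046  0.014 ]
blue side 96 (np.float64(320.3541666666667), np.float64(224.98958333333334)) [ 0.3589 -0.1945  0.014 ]
  tri [ 0.3623 -0.2059  0.0047]
brass top 0 (np.float64(nan), np.float64(nan)) [nan nan nan]
brass side 65 (np.float64(265.84615384615387), np.float64(226.03076923076924)) [ 0.5084 -0.1224  0.014 ]
  tri [nan nan nan]
(212, 200) [ 15 105 143] [143 114  84]
(222, 204) [ 17  87 219] [219 187 144]
(233, 204) [ 17  85 221] [221 190 147]
(243, 200) [ 13 131 183] [183 131  89]
(260, 204) [ 11 134 129] [129  85  61]
(225, 219) [ 14 136 171] [171 121  80]
rest rect ((443.5527038574219, 134.46226501464844), (131.86544799804688, 103.3118896484375), 81.7030029296875) 79
[[382.9231  76.6738]
 [485.1536  61.7655]
 [504.1823 192.2507]
 [401.9518 207.1591]]
[[209, 186], [248, 193], [242, 222], [203, 216]]
top plane [0.4389 0.1174 0.0731] [0.0507 0.8762 0.4793] 60 azim 86.69035528837674
side plane [0.4445 0.1189 0.0717] [0.3607 0.6811 0.6372] 110 azim 62.095635486080454<stdin>:11: RuntimeWarning: Mean of empty slice.
  ret = ret.dtype.type(ret / rcount)
```

```bash
python3 - <<'E'
from h import *
d=load("top");hsv=cv2.cvtColor(d["frame"],cv2.COLOR_RGB2HSV)
print(hsv[183:190,306:317,:].tolist()[3])
# rest edges
m=mask(d,(8,80,150),(28,200,255),(195,180,255,230)).astype(np.uint8)
m=cv2.morphologyEx(m,cv2.MORPH_CLOSE,np.ones((5,5)))
q=max(cv2.findContours(m,0,1)[0],key=cv2.contourArea)[:,0]
P=np.array([ray(d,p,.016)[:2]*1000 for p in q],np.float32)
c=np.array([443.5,134.5]);ang=.16
for it in range(4):
    y=np.array([np.sin(ang),np.cos(ang)]);x=np.array([y[1],-y[0]])
    L=np.stack([(P-c)@x,(P-c)@y],1);S=[];off=[];A=[]
    for ax,sg,h,o in((0,1,50,65),(0,-1,50,65),(1,1,65,50),(1,-1,65,50)):
        k=(abs(L[:,ax]*sg-h)<7)&(abs(L[:,1-ax])<o-8)
        p=np.polyfit(L[k,1-ax],L[k,ax],1);off.append(p[1]);A.append(p[0]*(1 if ax==0 else -1));
    c=c+x*(off[0]+off[1])/2+y*(off[2]+off[3])/2;ang+=np.mean(A)
    print(c,ang,off,A)
y=np.array([np.sin(ang),np.cos(ang)]);print("groove",c+20*y,"home origin",c-22*y)
# template
m=mask(d,(12,60,110),(32,255,255),(298,176,345,240))|mask(d,(100,110,50),(125,255,255),(315,215,345,245))
m=m.astype(np.uint8);m=cv2.morphologyEx(m,cv2.MORPH_CLOSE,np.ones((3,3)))
n,l,s,_=cv2.connectedComponentsWithStats(m);i=1+s[1:,4].argmax();v,u=np.nonzero(l==i);print(s[i])
P=np.array([ray(d,p,.014)[:2]*1000 for p in zip(u,v)])
b=np.array([361.9,-204.6]);a=np.arctan2(-.43,-.9)
for it in range(4):
    X=np.array([np.cos(a),np.sin(a)]);Y=np.array([-X[1],X[0]]);o=b-114.5*X
    L=np.stack([(P-o)@X,(P-o)@Y],1);ends=(L[:,0].min(),L[:,0].max())
    mids=[]
    for lo,hi in((-58,-46),(-17,17)):   # symmetric parts
        k=(L[:,0]>lo)&(L[:,0]<hi);mids.append(((lo+hi)/2,(L[k,1].max()+L[k,1].min())/2,L[k,1].mean(),L[k,1].min(),L[k,1].max()))
    a+=np.mean([mm[2]/(mm[0]-114.5) for mm in mids])
    print(np.degrees(a),o,ends,np.round(mids,1).tolist())
print("X",X,"Y",Y)
E
```

```text
[[20, 124, 202], [20, 127, 201], [20, 127, 201], [20, 128, 193], [19, 127, 185], [19, 109, 199], [19, 88, 206], [20, 75, 212], [20, 76, 207], [16, 98, 169], [14, 104, 164]]
[442.5679 134.9094] 0.1512453111032122 [np.float64(48.223631844696015), np.float64(-50.19451039037042), np.float64(64.30613017568649), np.float64(-63.79481457494577)] [np.float64(-0.01829312054521709), np.float64(-0.009019605693561151), np.float64(-0.0061588738014702014), np.float64(-0.0015471555469026704)]
[442.5829 134.9438] 0.15302657878735604 [np.float64(49.228619494462436), np.float64(-49.209367692059125), np.float64(64.06767665560947), np.float64(-63.99520243621625)] [np.float64(-0.008042025973064791), np.float64(-0.00027142758559526274), np.float64(0.004183583198873919), np.float64(0.011254941096361479)]
[442.5831 134.9441] 0.15302875679594305 [np.float64(49.21948709425882), np.float64(-49.21910706210302), np.float64(64.03102411236605), np.float64(-64.03036650794164)] [np.float64(-0.009820378546824868), np.float64(-0.0020513237008593643), np.float64(0.0024045554727078968), np.float64(0.009475858809324379)]

[... 407 characters left out ...]
[ 465.2138 -155.239 ] (np.float64(-62.5371643197217), np.float64(135.48793048525)) [[-52.0, 1.0, 1.3, -26.1, 28.0], [0.0, 0.7, 0.9, -26.5, 27.9]]
-155.01939959278258 [ 465.602 -156.06 ] (np.float64(-62.57688243622128), np.float64(135.47295020690254)) [[-52.0, -0.3, 0.4, -27.4, 26.7], [0.0, -0.2, 0.1, -27.5, 27.1]]
-154.94664704104224 [ 465.6886 -156.2453] (np.float64(-62.584293160710494), np.float64(135.46939309008306)) [[-52.0, -0.6, -0.3, -27.7, 26.4], [0.0, -0.4, -0.1, -27.7, 26.9]]
-155.0194178343222 [ 465.6271 -156.1136] (np.float64(-62.5790853910653), np.float64(135.47192759269478)) [[-52.0, -0.4, 0.3, -27.5, 26.6], [0.0, -0.2, 0.1, -27.5, 27.0]]
X [-0.9059 -0.4235] Y [ 0.4235 -0.9059]
```

Emit:
servo_tool(
  rows=[
    [25, 42, 0, 0, 0, 0],
    [50, 83, 0, 0, 0, 0],
    [75, 124, 0, 0, 0, 0],
    [100, 165, 0, 0, 0, 0],
    [125, 204, 0, 0, 0, 0],
  ],
  jaw=1,
  grip_force=80,
)

```text
time_s: 0.6
tool_pos: [0.3669, -0.3157, 0.239]
eef_rot: [[0.908, 0.42, -0.0], [0.42, -0.908, 0.001], [-0.0, -0.001, -1.0]]
wrist_force: [1.0, -0.4, -0.0]
width: 0.0854
grip_force: 0.0
```

Emit:
servo_tool(
  rows=[
    [25, 41, 0, 0, 0, 0],
    [50, 81, 0, 0, 0, 0],
    [75, 122, -20, 0, 0, 0],
    [99.5, 162, -60, 0, 0, 0],
    [99.5, 162, -100, 0, 0, 0],
  ],
)

```text
time_s: 1.1
tool_pos: [0.4702, -0.1536, 0.1405]
eef_rot: [[0.906, 0.423, 0.008], [0.423, -0.906, -0.002], [0.006, 0.005, -1.0]]
wrist_force: [0.8, -0.6, 0.1]
width: 0.0856
grip_force: 0.0
```

Emit:
servo_tool(
  rows=[
    [0, 0, -40, 0, 0, 0],
    [0, 0, -80, 0, 0, 0],
    [0, 0, -105, 0, 0, 0],
    [0, 0, -115, 0, 0, 0],
    [0, 0, -115, 0, 0, 0],
  ],
)

```text
time_s: 1.6
tool_pos: [0.4651, -0.1553, 0.023]
eef_rot: [[0.907, 0.42, -0.003], [0.42, -0.907, 0.001], [-0.002, -0.003, -1.0]]
wrist_force: [0.5, -0.0, 0.5]
width: 0.0856
grip_force: 0.0
```

```bash
python3 - <<'E'
from station import *
from h import *
s=get_state();print(s["time_s"],s["q"],s["tool_pos"],s["eef_rot"],s["wrist_force"],s["width"])
for n in("side","top"):
    d=snapshot(n);np.savez(n+"1.npz",**d)
d=load("side",1);a=cv2.resize(d["frame"][150:300,200:400],None,fx=4,fy=4)
cv2.imwrite("pics/c3.png",a[:,:,::-1])
E
```

```text
1.6 [-0.4085  0.4691  1.9395  0.      0.7366  0.7286] [ 0.4651 -0.1553  0.023 ] [[ 0.9074  0.4203 -0.0033]
 [ 0.4203 -0.9074  0.0014]
 [-0.0024 -0.0027 -1.    ]] [ 0.5262 -0.0359  0.5349] 0.0855753122569012
```

View pics/c3.png

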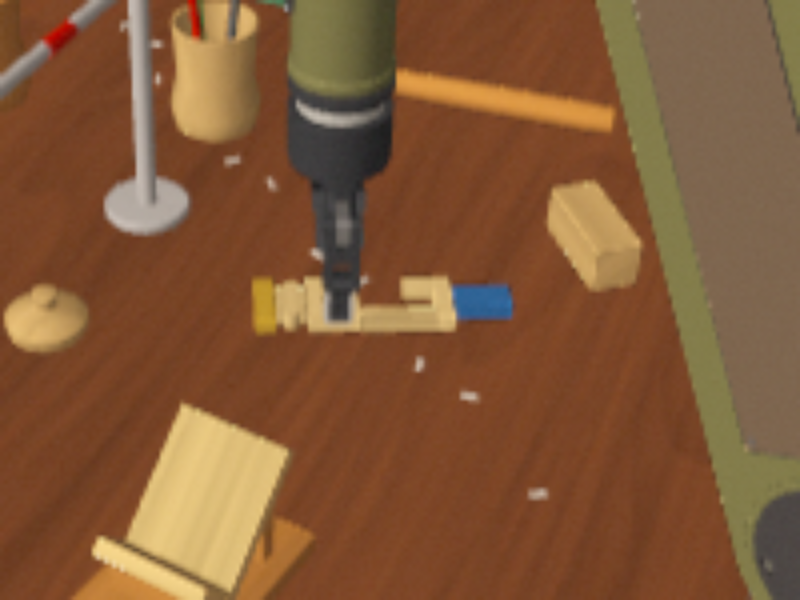

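The gripper straddles the upper body at crop (340,300). Next I go down and close.

Emit:
servo_tool(
  rows=[
    [0, 0, -6, 0, 0, 0],
    [0, 0, -11, 0, 0, 0],
    [0, 0, -14, 0, 0, 0],
    [0, 0, -14, 0, 0, 0],
  ],
)

```text
time_s: 2.1
tool_pos: [0.466, -0.1557, 0.0103]
eef_rot: [[0.907, 0.42, -0.0], [0.42, -0.907, 0.0], [-0.0, -0.0, -1.0]]
wrist_force: [-0.1, 1.0, 0.6]
width: 0.0853
grip_force: 0.0
```

Emit:
servo_tool(
  rows=[
    [0, 0, 0, 0, 0, 0],
    [0, 0, 0, 0, 0, 0],
    [0, 0, 0, 0, 0, 0],
    [0, 0, 0, 0, 0, 0],
    [0, 0, 0, 0, 0, 0],
  ],
  jaw=0,
)

```text
time_s: 2.6
tool_pos: [0.4664, -0.1558, 0.011]
eef_rot: [[0.907, 0.42, 0.001], [0.42, -0.907, -0.0], [0.0, 0.001, -1.0]]
wrist_force: [-0.9, 1.1, 6.1]
width: 0.0477
grip_force: 82.0
```

Emit:
servo_tool(
  rows=[
    [0, 0, 0, 0, 0, 0],
    [0, 0, 0, 0, 0, 0],
  ],
)

```text
time_s: 2.8
tool_pos: [0.4663, -0.1558, 0.011]
eef_rot: [[0.907, 0.42, 0.001], [0.42, -0.907, -0.0], [0.0, 0.001, -1.0]]
wrist_force: [-1.9, 0.3, 5.3]
width: 0.0473
grip_force: 82.0
```

Emit:
servo_tool(
  rows=[
    [0, 0, 20, 0, 0, 0],
    [0, 0, 60, 0, 0, 0],
    [0, 0, 105, 0, 0, 0],
    [0, 0, 150, 0, 0, 0],
    [0, 0, 175, 0, 0, 0],
  ],
)

```text
time_s: 3.3
tool_pos: [0.4672, -0.1562, 0.1887]
eef_rot: [[0.907, 0.42, 0.004], [0.42, -0.907, -0.002], [0.003, 0.003, -1.0]]
wrist_force: [0.7, 0.1, -3.1]
width: 0.0473
grip_force: 84.2
```

Emit:
servo_tool(
  rows=[
    [-4, 40, 0, 0, 0, 0.14],
    [-8, 80, 0, 0, 0, 0.28],
    [-12, 120, 0, 0, 0, 0.42],
    [-16, 160, 0, 0, 0, 0.56],
    [-20, 200, 0, 0, 0, 0.7],
  ],
)

```text
time_s: 3.8
tool_pos: [0.4451, 0.0457, 0.185]
eef_rot: [[0.418, 0.908, -0.001], [0.908, -0.418, 0.0], [-0.0, -0.001, -1.0]]
wrist_force: [1.5, 0.4, -2.8]
width: 0.0481
grip_force: 84.1
```

Emit:
servo_tool(
  rows=[
    [-3, 40, 0, 0, 0, 0.14],
    [-6, 77, 0, 0, 0, 0.284],
    [-6, 77, 0, 0, 0, 0.284],
    [-6, 77, 0, 0, 0, 0.284],
  ],
)

```text
time_s: 4.2
tool_pos: [0.4393, 0.1218, 0.1849]
eef_rot: [[0.151, 0.989, -0.001], [0.989, -0.151, -0.001], [-0.001, -0.001, -1.0]]
wrist_force: [0.9, -1.2, -1.8]
width: 0.047
grip_force: 84.1
```

Emit:
servo_tool(
  rows=[
    [0, 0, 0, -0.13, 0.02, 0],
    [0, 0, 0, -0.26, 0.04, 0],
    [0, 0, 0, -0.39, 0.06, 0],
    [0, 0, 0, -0.52, 0.08, 0],
    [0, 0, 0, -0.65, 0.1, 0],
  ],
)

```text
time_s: 4.7
tool_pos: [0.4412, 0.1207, 0.1858]
eef_rot: [[0.124, 0.988, -0.092], [0.78, -0.155, -0.607], [-0.614, 0.003, -0.789]]
wrist_force: [0.6, -0.4, -3.4]
width: 0.0473
grip_force: 84.2
```

Emit:
servo_tool(
  rows=[
    [0, 0, 0, -0.126, 0.0197, 0],
    [0, 0, 0, -0.126, 0.0197, 0],
    [0, 0, 0, -0.126, 0.0197, 0],
  ],
)

```text
time_s: 5.0
tool_pos: [0.4403, 0.1208, 0.1843]
eef_rot: [[0.107, 0.988, -0.109], [0.7, -0.153, -0.698], [-0.706, -0.002, -0.708]]
wrist_force: [1.3, -0.1, -3.3]
width: 0.0476
grip_force: 84.2
```

```bash
python3 - <<'E'
from station import *
from h import *
s=get_state();print(s["time_s"],s["q"],s["tool_pos"],s["eef_rot"],s["wrist_force"],s["ft_torque"],s["width"])
ds=[]
for n in("side","top"):
    d=snapshot(n);np.savez(n+"2.npz",**d);ds.append(cv2.resize(d["frame"],None,fx=.7,fy=.7) if 0 else d["frame"])
a=cv2.resize(ds[0][170:320,190:390],(400,300));b=cv2.resize(ds[1][140:290,150:350],(400,300))
cv2.imwrite("pics/c4.png",np.hstack([a,b])[:,:,::-1])
E
```

```text
5.0 [ 0.5929  0.5077  1.6297 -0.5442  1.5962  0.9016] [0.4403 0.1208 0.1843] [[ 0.1073  0.9882 -0.1093]
 [ 0.6998 -0.1532 -0.6977]
 [-0.7062 -0.0016 -0.708 ]] [ 1.2521 -0.1164 -3.3295] [ 0.6426 -0.1052 -0.0034] 0.04759267159068719
```

View pics/c4.png

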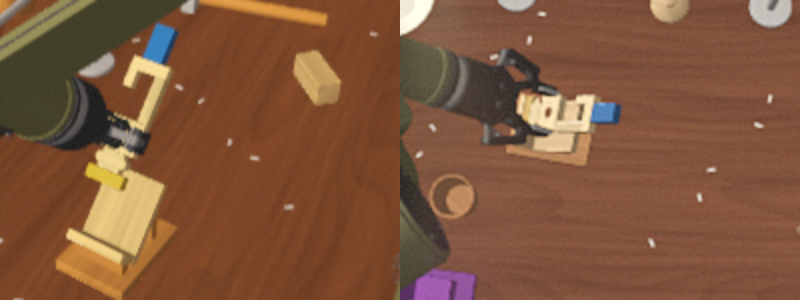

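The right half shows the template held over the rest, brass end towards the groove and tab to the right, with the cup clear. I'll lower it vertically, watching the force.

Emit:
servo_tool(
  rows=[
    [0, 0, -30, 0, 0, 0],
    [0, 0, -60, 0, 0, 0],
    [0, 0, -80, 0, 0, 0],
    [0, 0, -92, 0, 0, 0],
    [0, 0, -92, 0, 0, 0],
  ],
)

```text
time_s: 5.6
tool_pos: [0.4399, 0.1202, 0.0933]
eef_rot: [[0.109, 0.988, -0.109], [0.699, -0.154, -0.698], [-0.707, -0.001, -0.708]]
wrist_force: [-0.7, 0.1, -2.2]
width: 0.0473
grip_force: 84.1
```

Emit:
servo_tool(
  rows=[
    [0, 0, -2, 0, 0, 0],
    [0, 0, -4, 0, 0, 0],
    [0, 0, -4, 0, 0, 0],
  ],
)

```text
time_s: 5.9
tool_pos: [0.4406, 0.1214, 0.0899]
eef_rot: [[0.109, 0.988, -0.107], [0.7, -0.152, -0.698], [-0.706, 0.001, -0.708]]
wrist_force: [-0.0, 0.3, -2.2]
width: 0.0474
grip_force: 84.1
```

```bash
python3 - <<'E'
from station import *
from h import *
s=get_state();print(s["time_s"],s["tool_pos"],s["wrist_force"],s["ft_torque"])
d=snapshot("side");np.savez("side3.npz",**d);d2=snapshot("top")
a=cv2.resize(d["frame"][200:320,190:340],(500,400));b=cv2.resize(d2["frame"][170:240,190:270],(300,262))
b=np.vstack([b,np.zeros((138,300,3),np.uint8)])
cv2.imwrite("pics/c5.png",np.hstack([a,b])[:,:,::-1])
E
```

```text
5.9 [0.4406 0.1214 0.0899] [-0.0027  0.3358 -2.1899] [ 0.6755 -0.1406 -0.0178]
```

View pics/c5.png

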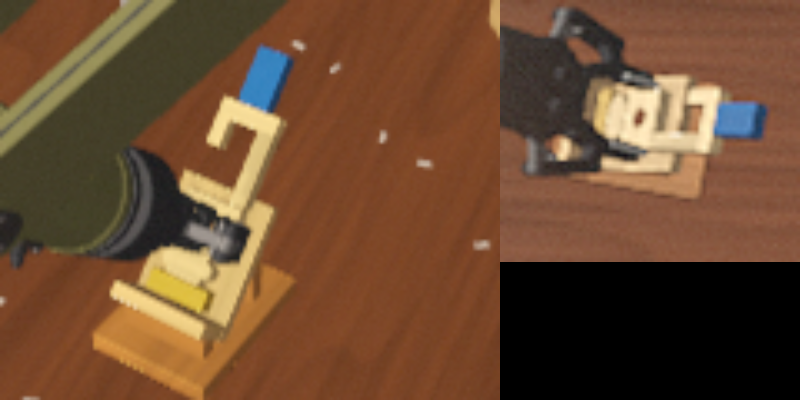

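The template is centred over the board and its brass end is just behind the foot board. I'll make the final guarded descent in small steps.

Emit:
servo_tool(
  rows=[
    [0, 0, -1, 0, 0, 0],
    [0, 0, -2, 0, 0, 0],
    [0, 0, -2, 0, 0, 0],
  ],
)

```text
time_s: 6.3
tool_pos: [0.4401, 0.1213, 0.0872]
eef_rot: [[0.107, 0.988, -0.108], [0.699, -0.152, -0.699], [-0.707, -0.0, -0.707]]
wrist_force: [-0.2, 0.8, -2.5]
width: 0.0471
grip_force: 84.1
```

Emit:
servo_tool(
  rows=[
    [0, 0, -1, 0, 0, 0],
    [0, 0, -2, 0, 0, 0],
    [0, 0, -2, 0, 0, 0],
  ],
)

```text
time_s: 6.6
tool_pos: [0.44, 0.1208, 0.0856]
eef_rot: [[0.108, 0.988, -0.108], [0.698, -0.152, -0.7], [-0.708, -0.0, -0.706]]
wrist_force: [-0.3, -2.6, -0.5]
width: 0.0472
grip_force: 84.4
```

Emit:
servo_tool(
  rows=[
    [-0.1, -0.7, -0.7, 0, 0, 0],
    [-0.2, -1.2, -1.2, 0, 0, 0],
    [-0.2, -1.2, -1.2, 0, 0, 0],
  ],
)

```text
time_s: 6.9
tool_pos: [0.4401, 0.1207, 0.0855]
eef_rot: [[0.109, 0.988, -0.107], [0.699, -0.153, -0.699], [-0.707, 0.001, -0.707]]
wrist_force: [-1.4, 5.3, 8.5]
width: 0.0476
grip_force: 85.5
```

Both boards touched, so I release and back off along the tool axis.

Emit:
servo_tool(
  rows=[
    [0, 0, 0, 0, 0, 0],
    [0, 0, 0, 0, 0, 0],
    [0, 0, 0, 0, 0, 0],
  ],
  jaw=0.8,
)

```text
time_s: 7.2
tool_pos: [0.4399, 0.1199, 0.084]
eef_rot: [[0.108, 0.988, -0.108], [0.699, -0.152, -0.699], [-0.707, -0.0, -0.707]]
wrist_force: [0.1, -0.8, -0.8]
width: 0.0684
grip_force: 0.0
```

Emit:
servo_tool(
  rows=[
    [2, 14, 14, 0, 0, 0],
    [6, 35, 35, 0, 0, 0],
    [11, 70, 70, 0, 0, 0],
    [16, 105, 105, 0, 0, 0],
    [16, 105, 105, 0, 0, 0],
  ],
)

```text
time_s: 7.7
tool_pos: [0.4591, 0.2301, 0.1924]
eef_rot: [[0.112, 0.989, -0.1], [0.704, -0.15, -0.694], [-0.701, 0.007, -0.713]]
wrist_force: [0.2, -0.2, 0.2]
width: 0.0683
grip_force: 0.0
```

```bash
python3 - <<'E'
from station import *
from h import *
s=get_state();print(s["time_s"],s["q"],s["tool_pos"],s["wrist_force"],s["ft_torque"],s["width"])
d=snapshot("side");np.savez("side4.npz",**d);d2=snapshot("top");np.savez("top4.npz",**d2)
a=cv2.resize(d["frame"][200:320,190:340],(500,400));b=cv2.resize(d2["frame"][170:240,190:270],(300,262))
b=np.vstack([b,np.zeros((138,300,3),np.uint8)])
cv2.imwrite("pics/c6.png",np.hstack([a,b])[:,:,::-1])
uv=[]
for n,dd,bx in(("side",d,(230,200,300,240)),("top",d2,(230,180,280,225))):
    m=mask(dd,(100,110,50),(125,255,255),bx);v,u=np.nonzero(m);uv.append((u.mean(),v.mean()));print(n,m.sum(),uv[-1],np.median(cloud(dd)[m],0))
print("tab",tri([d,d2],uv))
z=np.array([.1078,.6988,.7071]);x=np.array([-.1078,-.6988,.7071]);o=np.array([.4392,.1132,.077])
print("expected tab mid",o+.1145*x+.007*z)
E
```

```text
7.7 [ 0.7108  0.5915  1.423  -0.4866  1.7425  0.9347] [0.4591 0.2301 0.1924] [ 0.1739 -0.2192  0.1889] [ 0.3223 -0.0485 -0.034 ] 0.06828715162777166
side 190 (np.float64(269.8315789473684), np.float64(224.8)) [0.4247 0.0438 0.1665]
top 106 (np.float64(253.83962264150944), np.float64(202.14150943396226)) [0.4262 0.036  0.1733]
tab [0.428  0.0368 0.1607]
expected tab mid [0.4276 0.0381 0.1629]
```

View pics/c6.png

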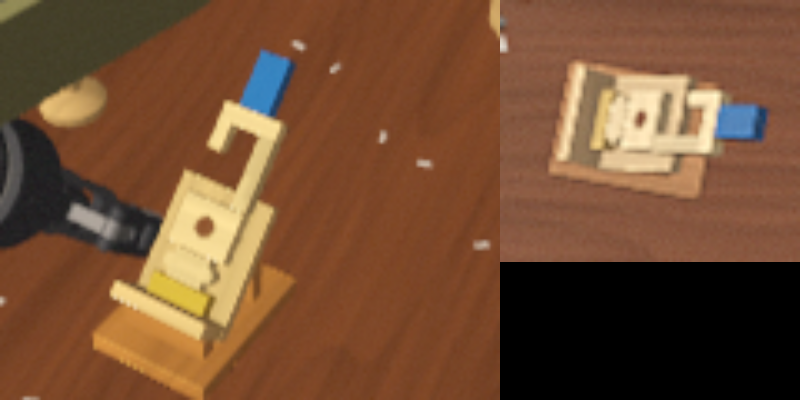

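The template lies home (left view: brass at (180,290), tab at (268,82)), and the tab is within about 2 mm of the expected place. I'll lift, swing the tool over about the groove direction, and go to the pre-grasp at the tab's free end.

Emit:
servo_tool(
  rows=[
    [0, 0, 40, 0, 0, 0],
    [0, -10, 80, 0.13, -0.02, 0],
    [-3, -30, 110, 0.26, -0.04, 0],
    [-6, -55, 130, 0.39, -0.06, 0],
    [-12, -80, 130, 0.52, -0.08, 0],
  ],
  jaw=0.8,
)

```text
time_s: 8.3
tool_pos: [0.4448, 0.1441, 0.3209]
eef_rot: [[0.148, 0.988, -0.034], [0.957, -0.152, -0.248], [-0.251, 0.005, -0.968]]
wrist_force: [0.8, -1.9, -0.3]
width: 0.068
grip_force: 0.0
```

Emit:
servo_tool(
  rows=[
    [-5, -35, 0, 0.13, -0.02, 0],
    [-10, -70, 0, 0.26, -0.04, 0],
    [-15, -105, 0, 0.39, -0.06, 0],
    [-20, -135, 0, 0.52, -0.08, 0],
    [-25, -164, 0, 0.65, -0.1, 0],
  ],
)

```text
time_s: 8.8
tool_pos: [0.4173, -0.0182, 0.3185]
eef_rot: [[0.142, 0.988, 0.059], [0.912, -0.154, 0.381], [0.386, -0.001, -0.923]]
wrist_force: [0.5, -0.4, -1.4]
width: 0.0684
grip_force: 0.0
```

Emit:
servo_tool(
  rows=[
    [0, 0, 0, 0.13, -0.02, 0],
    [0, 0, 0, 0.26, -0.04, 0],
    [0, 0, 0, 0.382, -0.059, 0],
    [0, 0, 0, 0.382, -0.059, 0],
    [0, 0, 0, 0.382, -0.059, 0],
  ],
)

```text
time_s: 9.3
tool_pos: [0.4182, -0.0176, 0.3175]
eef_rot: [[0.114, 0.988, 0.104], [0.704, -0.154, 0.694], [0.701, -0.006, -0.713]]
wrist_force: [0.9, 0.0, 0.3]
width: 0.0684
grip_force: 0.0
```

```bash
python3 - <<'E'
from station import *
from h import *
s=get_state();print(s["time_s"],s["q"],s["tool_pos"],s["wrist_force"],s["ft_torque"],s["width"]);print(s["eef_rot"])
d=snapshot("side");np.savez("side5.npz",**d);d2=snapshot("top");np.savez("top5.npz",**d2)
uv=[]
for n,dd,bx in(("side",d,(230,200,300,240)),("top",d2,(230,180,280,225))):
    m=mask(dd,(100,110,50),(125,255,255),bx);v,u=np.nonzero(m);print(n,m.sum());uv.append((u.mean(),v.mean()))
print("tab",tri([d,d2],uv))
E
```

```text
9.3 [-0.707   0.179   1.7604  0.6401  1.6608 -0.6444] [ 0.4182 -0.0176  0.3175] [0.9289 0.0242 0.2938] [-0.3942  0.0245 -0.0098] 0.06836130636853326
[[ 0.1139  0.9881  0.1038]
 [ 0.7036 -0.154   0.6937]
 [ 0.7014 -0.006  -0.7127]]
side 189
top 108
tab [0.428 0.037 0.161]
```

Emit:
servo_tool(
  rows=[
    [0, 0, -30, 0, 0, 0],
    [0, 0, -65, 0, 0, 0],
    [0, -1, -98, 0, 0, 0],
    [0, -1, -98, 0, 0, 0],
  ],
)

```text
time_s: 9.8
tool_pos: [0.4175, -0.0161, 0.2192]
eef_rot: [[0.11, 0.989, 0.1], [0.704, -0.148, 0.694], [0.702, -0.006, -0.713]]
wrist_force: [0.0, 0.6, -0.2]
width: 0.0684
grip_force: 0.0
```

Emit:
servo_tool(
  rows=[
    [2, 14, -14, 0, 0, 0],
    [4, 28, -28, 0, 0, 0],
    [7, 42, -42, 0, 0, 0],
    [8, 50, -50, 0, 0, 0],
    [8, 50, -50, 0, 0, 0],
  ],
)

```text
time_s: 10.3
tool_pos: [0.4269, 0.0332, 0.1716]
eef_rot: [[0.107, 0.989, 0.103], [0.705, -0.148, 0.694], [0.701, -0.001, -0.713]]
wrist_force: [-0.8, 0.4, 0.4]
width: 0.0682
grip_force: 0.0
```

```bash
python3 - <<'E'
from station import *
from h import *
s=get_state();print(s["time_s"],s["tool_pos"],s["wrist_force"],s["ft_torque"],s["width"])
d=snapshot("side");d2=snapshot("top")
a=cv2.resize(d["frame"][170:290,220:370],(500,400));b=cv2.resize(d2["frame"][170:240,210:290],(300,262))
b=np.vstack([b,np.zeros((138,300,3),np.uint8)])
cv2.imwrite("pics/c7.png",np.hstack([a,b])[:,:,::-1])
E
```

```text
10.3 [0.4269 0.0332 0.1716] [-0.7779  0.4233  0.4188] [-0.3284  0.0406 -0.0263] 0.06822622111754012
```

View pics/c7.png

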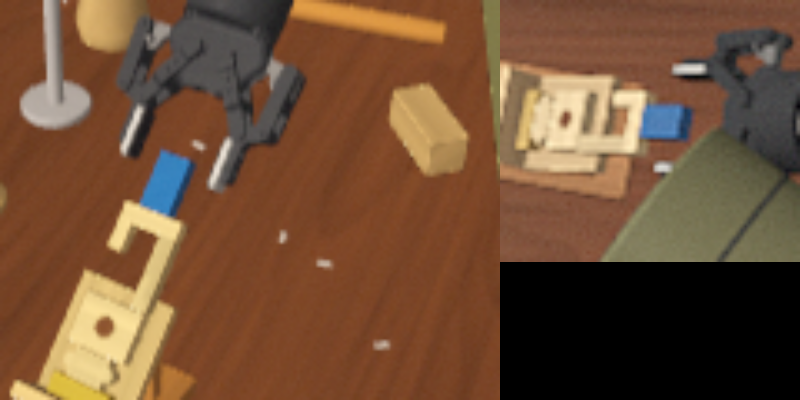

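The fingers straddle the tab: side crop, tab at (165,185), fingers at (135,130) and (222,165). I'll finish the approach and close.

Emit:
servo_tool(
  rows=[
    [1, 5, -8, 0, 0, 0],
    [2, 10, -15.5, 0, 0, 0],
    [2, 10, -15.5, 0, 0, 0],
  ],
)

```text
time_s: 10.7
tool_pos: [0.4286, 0.0423, 0.1547]
eef_rot: [[0.11, 0.989, 0.104], [0.704, -0.151, 0.694], [0.702, -0.003, -0.712]]
wrist_force: [0.7, 0.3, 0.9]
width: 0.0685
grip_force: 0.0
```

Emit:
servo_tool(
  rows=[
    [0, 0, 0, 0, 0, 0],
    [0, 0, 0, 0, 0, 0],
    [0, 0, 0, 0, 0, 0],
    [0, 0, 0, 0, 0, 0],
    [0, 0, 0, 0, 0, 0],
  ],
  jaw=0,
  grip_force=110,
)

```text
time_s: 11.2
tool_pos: [0.429, 0.0414, 0.1556]
eef_rot: [[0.108, 0.989, 0.105], [0.705, -0.151, 0.693], [0.701, -0.001, -0.713]]
wrist_force: [-1.6, -4.6, 4.3]
width: 0.0245
grip_force: 107.6
```

Emit:
servo_tool(
  rows=[
    [0, 0, 0, 0, 0, 0],
    [0, 0, 0, 0, 0, 0],
  ],
)

```text
time_s: 11.4
tool_pos: [0.429, 0.0414, 0.1556]
eef_rot: [[0.108, 0.989, 0.105], [0.705, -0.151, 0.693], [0.701, -0.001, -0.713]]
wrist_force: [-2.7, -5.2, 4.9]
width: 0.0249
grip_force: 107.6
```

Emit:
servo_tool(
  rows=[
    [0, 0, 10, 0, 0, 0],
    [0, 0, 40, 0, 0, 0],
    [0, 0, 85, 0, 0, 0],
    [0, 0, 130, 0, 0, 0],
    [0, 0, 175, 0, 0, 0],
  ],
)

```text
time_s: 11.9
tool_pos: [0.4286, 0.0419, 0.3321]
eef_rot: [[0.11, 0.988, 0.105], [0.705, -0.152, 0.693], [0.701, -0.002, -0.714]]
wrist_force: [1.3, 0.6, -3.5]
width: 0.0245
grip_force: 108.3
```

Emit:
servo_tool(
  rows=[
    [15, 10, 0, -0.1285, 0.02, 0],
    [30, 20, 0, -0.257, 0.04, 0],
    [45, 30, 0, -0.385, 0.06, 0],
    [60, 45, 0, -0.514, 0.08, 0],
    [70, 56, 0, -0.642, 0.1, 0],
  ],
)

```text
time_s: 12.4
tool_pos: [0.4996, 0.0987, 0.3317]
eef_rot: [[0.153, 0.988, 0.019], [0.981, -0.154, 0.122], [0.123, 0.0, -0.992]]
wrist_force: [-0.1, -0.6, -3.7]
width: 0.0245
grip_force: 108.4
```

Emit:
servo_tool(
  rows=[
    [0, 0, 0, -0.128, 0.02, 0],
    [0, 0, 0, -0.128, 0.02, 0],
    [0, 0, 0, -0.128, 0.02, 0],
  ],
)

```text
time_s: 12.7
tool_pos: [0.4981, 0.0991, 0.3298]
eef_rot: [[0.15, 0.989, -0.005], [0.989, -0.15, 0.001], [0.0, -0.005, -1.0]]
wrist_force: [0.2, 0.8, -3.0]
width: 0.0246
grip_force: 108.3
```

```bash
python3 - <<'E'
from station import *
from h import *
s=get_state();print(s["time_s"],s["q"],s["tool_pos"],s["wrist_force"],s["ft_torque"],s["width"]);print(s["eef_rot"])
d=snapshot("side");d2=snapshot("top");np.savez("side6.npz",**d);np.savez("top6.npz",**d2)
a=cv2.resize(d["frame"][100:310,170:450],(800,600))
cv2.imwrite("pics/c8.png",a[:,:,::-1])
E
```

```text
12.7 [0.1122 0.1551 1.4854 0.0014 1.5062 0.2629] [0.4981 0.0991 0.3298] [ 0.1706  0.8362 -2.9711] [-0.0598 -0.038  -0.0341] 0.02464903238897173
[[ 0.1503  0.9886 -0.0052]
 [ 0.9886 -0.1503  0.0009]
 [ 0.0001 -0.0053 -1.    ]]
```

View pics/c8.png

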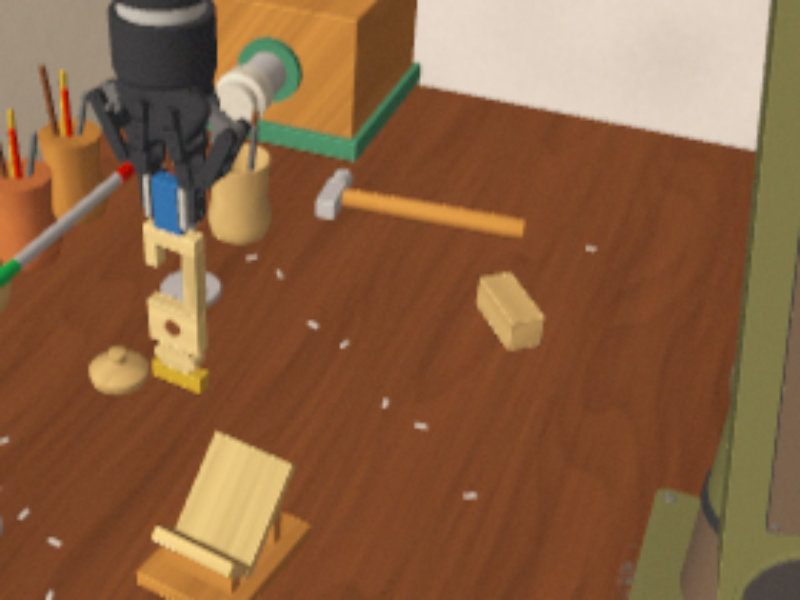

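The template hangs straight from the jaws, tip on the rail side (crop: hook (170,235), brass (180,376)). Next I measure how it sits in the hand.

```bash
python3 - <<'E'
from h import *
d=load("side",6);c=cloud(d);hsv=cv2.cvtColor(d["frame"],cv2.COLOR_RGB2HSV)
T=np.array([.4981,.0991,.3298]);Xv=np.array([.9886,-.1503,0]);Yv=np.array([.1503,.9886,0])
L=np.stack([(c-T)@Xv,(c-T)@Yv,c[...,2]-T[2]],-1)*1000  # y_t, z_t, x_t(rel TCP)
m=mask(d,(14,60,90),(32,255,255),(210,165,248,245))&(abs(L[...,0])<45)&(abs(L[...,1])<40)&(L[...,2]<10)
P=L[m];print(len(P))
A=np.c_[P[:,[0,2]],np.ones(len(P))]
k=np.ones(len(P),bool)
for _ in range(4):
    w=np.linalg.lstsq(A[k],P[k,1],rcond=None)[0];r=P[:,1]-A@w;k=abs(r)<5
print("face: z_t =",w,"resid",r[k].std(),k.sum(),"x range",P[k,2].min(),P[k,2].max())
# cast pixel rays on face plane z_t = w2 (mean) for silhouettes
E=d["extrinsics"];Ki=np.linalg.inv(d["K"])
def onface(u,v,y0):
    r=E[:3,:3]@Ki@np.array([u,v,1.]);o=E[:3,3]-T;t=(y0-o@Yv)/(r@Yv);p=o+t*r;return p@Xv*1000,p[2]*1000
y0=.007
bm=mask(d,(18,150,90),(32,255,255),(220,222,248,242));v,u=np.nonzero(bm);print("brass",bm.sum(),onface(u.mean(),v.mean(),y0),"expect x ~",-52-107)
v,u=np.nonzero(m&~bm)
F=np.array([onface(a,b,y0) for a,b in zip(u,v)])
for h in range(-170,0,6):
    q=F[(F[:,1]>=h)&(F[:,1]<h+6)]
    if len(q): print(h+3,np.round([q[:,0].min(),q[:,0].max()],1),len(q))
bl=mask(d,(100,110,50),(125,255,255),(210,150,250,190));v,u=np.nonzero(bl);F=np.array([onface(a,b,y0) for a,b in zip(u,v)]);print("blue",F.min(0),F.max(0))
E
```

```text
902
face: z_t = [ 0.0226 -0.0035 10.8206] resid 1.6639888424034381 757 x range -167.26168442025502 -5.365659030823644
brass 126 (np.float64(-5.537793454906675), np.float64(-159.78253225778693)) expect x ~ -159
-167 [-25. -25.] 1
-155 [-11.   15.7] 10
-149 [-17.1  21.4] 24
-143 [-20.2  21.2] 28
-137 [-26.3  17.7] 30
-131 [-29.3  26.1] 35
-125 [-26.6  25.9] 38
-119 [-32.6  25.5] 39
-113 [-32.8  25.1] 33
-107 [-32.9  24.7] 36
-101 [-30.4  24.2] 42
-95 [-30.6  23.8] 40
-89 [-30.8  23.4] 39
-83 [-31.   20.2] 35
-77 [-31.2 -11.6] 16
-71 [-31.5 -11.8] 18
-65 [-31.7 -12.1] 16
-59 [-31.9 -12.4] 18
-53 [-32.1  24. ] 27
-47 [-32.3  23.4] 31
-41 [-32.5  25.7] 35
-35 [-32.8  25.5] 41
-29 [-33.   25.1] 48
-23 [-33.2  24.5] 48
-17 [-33.3  21.5] 34
-11 [-30.9  18.2] 13
-5 [-20.3 -20.3] 1
blue [-11.9649 -14.7722] [14.6719 36.4711]
```

Emit:
servo_tool(
  rows=[
    [35, 0, 0, 0, 0, 0.05],
    [70, -1, -15, 0, 0, 0.111],
    [106, -2, -40, 0, 0, 0.111],
    [106, -2, -40, 0, 0, 0.111],
    [106, -2, -40, 0, 0, 0.111],
  ],
)

```text
time_s: 13.3
tool_pos: [0.6045, 0.0933, 0.2885]
eef_rot: [[0.047, 0.999, -0.008], [0.999, -0.047, -0.001], [-0.001, -0.008, -1.0]]
wrist_force: [-0.4, 0.3, -2.4]
width: 0.0244
grip_force: 109.7
```

```bash
python3 - <<'E'
from station import *
from h import *
s=get_state();print(s["time_s"],s["tool_pos"],s["wrist_force"]);print(s["eef_rot"])
d=snapshot("side");np.savez("side7.npz",**d);d2=snapshot("top");np.savez("top7.npz",**d2)
a=cv2.resize(d["frame"][120:240,130:290],(800,600),interpolation=cv2.INTER_CUBIC)
cv2.imwrite("pics/c9.png",a[:,:,::-1])
T=s["tool_pos"]
# rail & template in vertical plane through template's front face: pixel predictions
E=np.linalg.inv(d["extrinsics"])
def px(p):
    q=d["K"]@(E[:3,:3]@p+E[:3,3]);return q[:2]/q[2]
G=np.array([.669,.0974,.2205]);print("rail px",px(G),"crop",(px(G)-[130,120])*5)
Xr=np.array([.9992,-.0398,0]);Yr=np.array([.0398,.9992,0])
for xt,yt in((20,25),(55,24),(55,12),(77,12),(77,-12),(92,24)):
    p=T+Xr*yt/1000+Yr*.010+np.array([0,0,(xt-107.5)/1000]);print(xt,yt,"crop",(px(p)-[130,120])*5)
E
```

```text
13.3 [0.6045 0.0933 0.2885] [-0.3688  0.3316 -2.4107]
[[ 0.0466  0.9989 -0.0078]
 [ 0.9989 -0.0466 -0.0011]
 [-0.0015 -0.0077 -1.    ]]
rail px [170.9896 195.1651] crop [204.9478 375.8253]
20 25 crop [271.6537 432.0077]
55 24 crop [265.7613 374.1144]
55 12 crop [286.5721 380.4211]
77 12 crop [281.8885 342.454 ]
77 -12 crop [324.4752 355.0786]
92 24 crop [257.4112 309.8304]
```

View pics/c9.png

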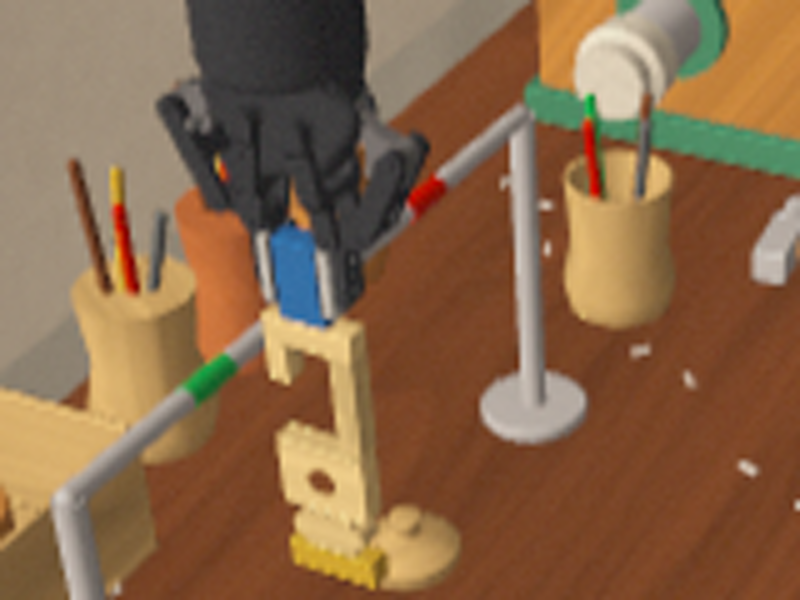

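Side view: the gap sits at the rail's height, with the tip's end at crop (267,380), the body's top at (278,425) and the green band at (210,378). These match the predictions to about 1 px. I'll move in sideways, then lower.

Emit:
servo_tool(
  rows=[
    [10, 0, 0, 0, 0, 0],
    [22, 0, 0, 0, 0, 0],
    [34, 0, 0, 0, 0, 0],
    [46, 1, 0, 0, 0, 0],
    [56, 1, 0, 0, 0, 0],
  ],
)

```text
time_s: 13.9
tool_pos: [0.6626, 0.0971, 0.2904]
eef_rot: [[0.042, 0.999, -0.002], [0.999, -0.042, -0.002], [-0.002, -0.002, -1.0]]
wrist_force: [0.5, -0.2, -2.2]
width: 0.0247
grip_force: 109.8
```

Emit:
servo_tool(
  rows=[
    [4, 0, 0, 0, 0, 0],
    [8.5, 0, 0, 0, 0, 0],
    [8.5, 0, 0, 0, 0, 0],
  ],
)

```text
time_s: 14.2
tool_pos: [0.6701, 0.0968, 0.29]
eef_rot: [[0.042, 0.999, -0.003], [0.999, -0.042, -0.002], [-0.002, -0.003, -1.0]]
wrist_force: [0.4, 0.3, -2.4]
width: 0.0246
grip_force: 109.7
```

```bash
python3 - <<'E'
from station import *
from h import *
s=get_state();T=s["tool_pos"];print(s["time_s"],T,s["wrist_force"]);print(s["eef_rot"])
d=snapshot("side");np.savez("side8.npz",**d);d2=snapshot("top");np.savez("top8.npz",**d2)
a=cv2.resize(d["frame"][150:230,130:230],(750,600),interpolation=cv2.INTER_CUBIC)
cv2.imwrite("pics/c10.png",a[:,:,::-1])
E
```

```text
14.2 [0.6701 0.0968 0.29  ] [ 0.3511  0.285  -2.4031]
[[ 0.0425  0.9991 -0.0034]
 [ 0.9991 -0.0425 -0.0019]
 [-0.002  -0.0034 -1.    ]]
```

View pics/c10.png

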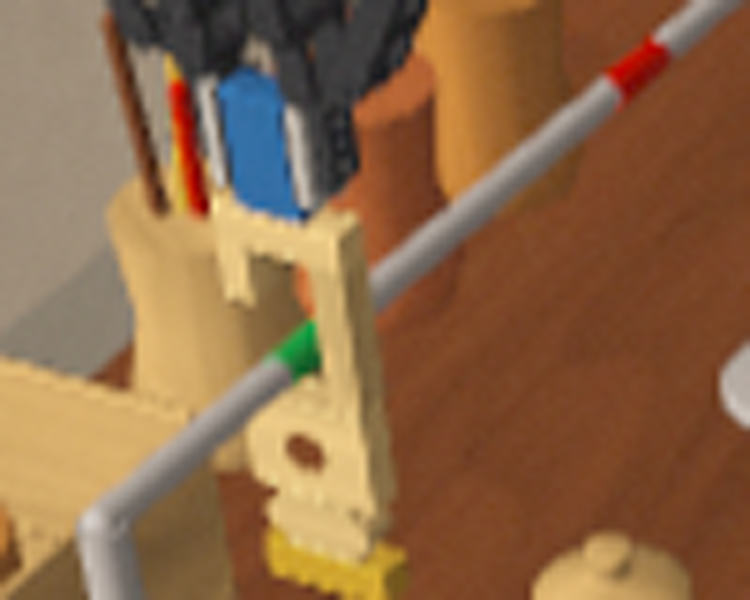

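The picture shows the rail inside the gap, between the tip (235,290) and the body (290,400). I'm past the picture allowance now, so I'll carry on by numbers only.

```bash
python3 - <<'E'
from h import *
d=load("side",8);E=np.linalg.inv(d["extrinsics"])
def px(p):
    q=d["K"]@(E[:3,:3]@np.array(p)+E[:3,3]);return (q[:2]/q[2]-[130,150])*7.5
T=np.array([.6701,.0968,.290]);X=np.array([.9991,-.0425,0]);Y=np.array([.0425,.9991,0])
yf=.0968+.010
print("rail at face",px([.6682+.0398*(yf-.0974),yf,.2205]))
f=lambda xt,yt:px(T+X*yt/1000+Y*.010+[0,0,(xt-107.5)/1000])
for a in((55,12),(55,-12),(37,-12),(37,12),(20,25)):print(a,f(*a))
fr=d["frame"];hsv=cv2.cvtColor(fr,cv2.COLOR_RGB2HSV)
# rail centerline: gray pixels left and right, compare with predicted axis line
for y in(.16,-.0,-.05):
    p=[.6682+.0398*(y-.0974),y,.2205];u,v=px(p)/7.5+[130,150];u=int(round(u))
    col=[(r,int(hsv[r,u,1]),int(hsv[r,u,2])) for r in range(int(v)-5,int(v)+7)];print(y,round(v,1),u,col)
E
```

```text
rail at face [292.2503 353.9107]
(55, 12) [250.3432 300.3331]
(55, -12) [311.0545 318.9374]
(37, -12) [317.8029 364.4152]
(37, 12) [257.6354 345.6563]
(20, 25) [232.4395 377.5346]
0.16 208.7 155 [(203, 128, 213), (204, 129, 202), (205, 112, 180), (206, 54, 178), (207, 28, 176), (208, 26, 160), (209, 26, 140), (210, 28, 120), (211, 30, 109), (212, 50, 107), (213, 106, 115), (214, 136, 124)]
-0.0 176.4 193 [(171, 172, 188), (172, 180, 188), (173, 185, 190), (174, 90, 189), (175, 27, 177), (176, 25, 161), (177, 31, 140), (178, 30, 118), (179, 24, 106), (180, 76, 111), (181, 173, 121), (182, 176, 122)]
-0.05 167.7 204 [(162, 176, 106), (163, 174, 110), (164, 114, 123), (165, 47, 159), (166, 27, 173), (167, 28, 156), (168, 29, 134), (169, 27, 112), (170, 53, 110), (171, 124, 111), (172, 172, 117), (173, 187, 113)]
```

Emit:
servo_tool(
  rows=[
    [-1, -2, -5, 0, 0, 0],
    [-1, -2, -10, 0, 0, 0],
    [-1, -2, -15, 0, 0, 0],
    [-1, -2, -20, 0, 0, 0],
    [-1, -2, -20, 0, 0, 0],
  ],
)

```text
time_s: 14.8
tool_pos: [0.6679, 0.0947, 0.2691]
eef_rot: [[0.042, 0.999, -0.005], [0.999, -0.042, -0.002], [-0.002, -0.005, -1.0]]
wrist_force: [-0.7, -0.0, -3.3]
width: 0.0245
grip_force: 109.8
```

Emit:
servo_tool(
  rows=[
    [0, 0, -3, 0, 0, 0],
    [0, 0, -6, 0, 0, 0],
    [0, 0, -9, 0, 0, 0],
    [0, 0, -9, 0, 0, 0],
  ],
)

```text
time_s: 15.2
tool_pos: [0.6683, 0.0947, 0.2608]
eef_rot: [[0.043, 0.999, -0.004], [0.999, -0.043, -0.002], [-0.002, -0.004, -1.0]]
wrist_force: [-0.2, -0.4, -2.6]
width: 0.0244
grip_force: 109.8
```

Emit:
servo_tool(
  rows=[
    [0, 0, -1, 0, 0, 0],
    [0, 0, -2, 0, 0, 0],
    [0, 0, -2, 0, 0, 0],
  ],
)

```text
time_s: 15.5
tool_pos: [0.6686, 0.0947, 0.2593]
eef_rot: [[0.043, 0.999, -0.003], [0.999, -0.043, -0.002], [-0.002, -0.003, -1.0]]
wrist_force: [-0.9, 0.0, -2.7]
width: 0.0248
grip_force: 109.8
```

Emit:
servo_tool(
  rows=[
    [0, 0, -1, 0, 0, 0],
    [0, 0, -1, 0, 0, 0],
    [0, 0, -1, 0, 0, 0],
  ],
)

```text
time_s: 15.8
tool_pos: [0.6686, 0.0947, 0.2584]
eef_rot: [[0.043, 0.999, -0.003], [0.999, -0.043, -0.002], [-0.002, -0.003, -1.0]]
wrist_force: [0.1, -0.1, -2.8]
width: 0.0247
grip_force: 109.8
```

Emit:
servo_tool(
  rows=[
    [0, 0, -1, 0, 0, 0],
    [0, 0, -1, 0, 0, 0],
    [0, 0, -1, 0, 0, 0],
  ],
)

```text
time_s: 16.1
tool_pos: [0.6686, 0.0947, 0.2573]
eef_rot: [[0.043, 0.999, -0.003], [0.999, -0.043, -0.002], [-0.002, -0.003, -1.0]]
wrist_force: [-0.1, -0.1, -2.7]
width: 0.025
grip_force: 109.8
```

Emit:
servo_tool(
  rows=[
    [0, 0, -1, 0, 0, 0],
    [0, 0, -1, 0, 0, 0],
    [0, 0, -1, 0, 0, 0],
  ],
)

```text
time_s: 16.4
tool_pos: [0.6686, 0.0947, 0.2563]
eef_rot: [[0.043, 0.999, -0.003], [0.999, -0.043, -0.002], [-0.002, -0.003, -1.0]]
wrist_force: [-0.3, -0.9, -2.4]
width: 0.0248
grip_force: 109.8
```

Emit:
servo_tool(
  rows=[
    [0, 0, -1, 0, 0, 0],
    [0, 0, -1, 0, 0, 0],
    [0, 0, -1, 0, 0, 0],
  ],
)

```text
time_s: 16.7
tool_pos: [0.6688, 0.0947, 0.2556]
eef_rot: [[0.043, 0.999, -0.003], [0.999, -0.043, -0.002], [-0.002, -0.002, -1.0]]
wrist_force: [1.0, -0.6, -2.7]
width: 0.0243
grip_force: 110.1
```

Emit:
servo_tool(
  rows=[
    [0, 0, -0.7, 0, 0, 0],
    [0, 0, -0.7, 0, 0, 0],
    [0, 0, -0.7, 0, 0, 0],
  ],
)

```text
time_s: 17.0
tool_pos: [0.6688, 0.0947, 0.2555]
eef_rot: [[0.043, 0.999, -0.002], [0.999, -0.043, -0.002], [-0.002, -0.002, -1.0]]
wrist_force: [-1.2, -0.9, 4.2]
width: 0.0247
grip_force: 110.2
```

Contact came at TCP z 0.2555 m, so the template is seated on the rail. I'll ease up 3.5 mm, slide along the rail, and measure at the red band.

Emit:
servo_tool(
  rows=[
    [0, 0, 2, 0, 0, 0],
    [0, 0, 4, 0, 0, 0],
    [0, 0, 4, 0, 0, 0],
    [-0.4, -10, 4, 0, 0, 0],
    [-1.2, -30, 4, 0, 0, 0],
  ],
)

```text
time_s: 17.5
tool_pos: [0.6673, 0.0649, 0.2582]
eef_rot: [[0.04, 0.999, -0.004], [0.999, -0.04, -0.002], [-0.002, -0.004, -1.0]]
wrist_force: [-1.2, -0.4, -2.9]
width: 0.0244
grip_force: 110.0
```

Emit:
servo_tool(
  rows=[
    [-0.8, -20, 0, 0, 0, 0],
    [-1.7, -40, 0, 0, 0, 0],
    [-2.5, -60, 0, 0, 0, 0],
    [-3.4, -80, 0, 0, 0, 0],
    [-4.2, -100, 0, 0, 0, 0],
  ],
)

```text
time_s: 18.0
tool_pos: [0.6628, -0.0382, 0.2588]
eef_rot: [[0.044, 0.999, -0.003], [0.999, -0.044, -0.002], [-0.002, -0.003, -1.0]]
wrist_force: [-0.0, 0.8, -3.2]
width: 0.0246
grip_force: 109.9
```

Emit:
servo_tool(
  rows=[
    [-0.8, -20, 0, 0, 0, 0],
    [-1.7, -40, 0, 0, 0, 0],
    [-2.5, -60, 0, 0, 0, 0],
    [-3.1, -73.5, 0, 0, 0, 0],
    [-3.1, -73.5, 0, 0, 0, 0],
  ],
)

```text
time_s: 18.5
tool_pos: [0.66, -0.1115, 0.2586]
eef_rot: [[0.045, 0.999, -0.003], [0.999, -0.045, -0.003], [-0.003, -0.003, -1.0]]
wrist_force: [0.9, 0.3, -2.6]
width: 0.0247
grip_force: 109.8
```

```bash
python3 - <<'E'
from station import *
from h import *
s=get_state();T=s["tool_pos"];print(s["time_s"],T,s["wrist_force"]);print(s["eef_rot"])
d=snapshot("side");np.savez("side9.npz",**d);d2=snapshot("top");np.savez("top9.npz",**d2)
c=cloud(d)
P=c[130:240,180:260].reshape(-1,3)
k=(abs(P[:,0]-.66)<.035)&(abs(P[:,1]+.105)<.04)&(P[:,2]>.09)&(P[:,2]<.235)
P=P[k];print(len(P),"median",np.median(P,0),"front face y (z<.19)",np.median(P[P[:,2]<.19,1]),"brass/low x",np.median(P[P[:,2]<.12],0))
E
```

```text
18.5 [ 0.66   -0.1115  0.2586] [ 0.8548  0.2557 -2.6004]
[[ 0.0453  0.999  -0.0031]
 [ 0.999  -0.0453 -0.0026]
 [-0.0027 -0.003  -1.    ]]
607 median [ 0.6527 -0.1001  0.1603] front face y (z<.19) -0.10012821893632662 brass/low x [ 0.6548 -0.1002  0.1045]
```

Emit:
servo_tool(
  rows=[
    [0.5, 2, 0, 0, 0, 0],
    [0.5, 2, -1.5, 0, 0, 0],
    [0.5, 2, -3, 0, 0, 0],
    [0.5, 2, -3, 0, 0, 0],
  ],
)

```text
time_s: 19.0
tool_pos: [0.6608, -0.1059, 0.2557]
eef_rot: [[0.041, 0.999, -0.003], [0.999, -0.041, -0.002], [-0.002, -0.003, -1.0]]
wrist_force: [-1.1, -0.5, -2.8]
width: 0.0246
grip_force: 110.2
```

Emit:
servo_tool(
  rows=[
    [0, 0, -0.6, 0, 0, 0],
    [0, 0, -0.6, 0, 0, 0],
    [0, 0, -0.6, 0, 0, 0],
  ],
)

```text
time_s: 19.3
tool_pos: [0.6608, -0.1064, 0.2556]
eef_rot: [[0.042, 0.999, -0.002], [0.999, -0.042, -0.001], [-0.001, -0.002, -1.0]]
wrist_force: [-0.3, 1.1, 1.0]
width: 0.0244
grip_force: 110.2
```

Emit:
servo_tool(
  rows=[
    [0, 0, 1, 0, 0, 0],
    [0, -2.5, 1, 0, 0, 0],
    [0, -2.5, 1, 0, 0, 0],
    [0, -2.5, 0, 0, 0, 0],
    [0, -2.5, 0, 0, 0, 0],
  ],
)

```text
time_s: 19.8
tool_pos: [0.6606, -0.1099, 0.2556]
eef_rot: [[0.043, 0.999, -0.003], [0.999, -0.043, -0.003], [-0.003, -0.003, -1.0]]
wrist_force: [-1.9, -1.7, 1.5]
width: 0.0247
grip_force: 110.4
```

Emit:
servo_tool(
  rows=[
    [0, 0, 0, 0, 0, 0],
    [0, 0, 0, 0, 0, 0],
    [0, 0, 0, 0, 0, 0],
  ],
  grip_force=20,
)

```text
time_s: 20.1
tool_pos: [0.6607, -0.1097, 0.2555]
eef_rot: [[0.043, 0.999, -0.003], [0.999, -0.043, -0.003], [-0.003, -0.002, -1.0]]
wrist_force: [-1.2, -2.1, 2.1]
width: 0.0247
grip_force: 110.4
```

Emit:
servo_tool(
  rows=[
    [0, 0, 0, 0, 0, 0],
    [0, 0, 0, 0, 0, 0],
    [0, 0, 0, 0, 0, 0],
  ],
  jaw=0.6,
)

```text
time_s: 20.4
tool_pos: [0.6608, -0.1088, 0.2548]
eef_rot: [[0.042, 0.999, -0.003], [0.999, -0.042, -0.001], [-0.001, -0.003, -1.0]]
wrist_force: [0.1, 0.1, 0.1]
width: 0.0512
grip_force: 0.0
```

Emit:
servo_tool(
  rows=[
    [0, 0, 5, 0, 0, 0],
    [0, 0, 20, 0, 0, 0],
    [0, 0, 45, 0, 0, 0],
    [0, 0, 80, 0, 0, 0],
    [0, 0, 110, 0, 0, 0],
  ],
)

```text
time_s: 20.9
tool_pos: [0.6608, -0.1091, 0.3669]
eef_rot: [[0.042, 0.999, -0.002], [0.999, -0.042, -0.002], [-0.002, -0.002, -1.0]]
wrist_force: [0.6, 0.1, -1.2]
width: 0.0512
grip_force: 0.0
```

Emit:
servo_tool(
  rows=[
    [-20, 0, 0, 0, 0, 0],
    [-60, 0, 0, 0, 0, 0],
    [-100, 0, 0, 0, 0, 0],
    [-130, 0, 0, 0, 0, 0],
    [-130, 0, 0, 0, 0, 0],
  ],
)

```text
time_s: 21.4
tool_pos: [0.5268, -0.1087, 0.3663]
eef_rot: [[0.043, 0.999, -0.004], [0.999, -0.043, -0.002], [-0.002, -0.004, -1.0]]
wrist_force: [0.7, -0.3, -0.9]
width: 0.0512
grip_force: 0.0
```

Emit:
servo_tool(
  rows=[
    [0, 0, 0, 0, 0, 0],
    [0, 0, 0, 0, 0, 0],
    [0, 0, 0, 0, 0, 0],
    [0, 0, 0, 0, 0, 0],
    [0, 0, 0, 0, 0, 0],
  ],
)

```text
time_s: 21.9
tool_pos: [0.5312, -0.1093, 0.3646]
eef_rot: [[0.042, 0.999, -0.004], [0.999, -0.042, -0.002], [-0.002, -0.004, -1.0]]
wrist_force: [-0.1, -0.5, -0.6]
width: 0.0512
grip_force: 0.0
```

```bash
cat > chk.py <<'E'
from station import *
from h import *
s=get_state();print(s["time_s"],s["tool_pos"],s["wrist_force"])
R=np.array([.6605,-.1057]);Yr=np.array([.0398,.9992]);Xr=np.array([.9992,-.0398])
for n,bx in(("side",(180,110,280,260)),("top",(270,80,340,170))):
    d=snapshot(n);c=cloud(d)
    P=c[bx[1]:bx[3],bx[0]:bx[2]].reshape(-1,3);k=(abs((P[:,:2]-R)@Xr)<.04)&(abs((P[:,:2]-R)@Yr)<.03)&(P[:,2]>.06)&(P[:,2]<.3);P=P[k]
    L=np.c_[(P[:,:2]-R)@Xr,(P[:,:2]-R)@Yr,P[:,2]]*1000
    print(n,len(P),"z range",np.percentile(L[:,2],[1,99]) if len(P) else "")
    for lo,hi in((60,105),(105,140),(140,190),(190,232),(245,300)):
        q=L[(L[:,2]>lo)&(L[:,2]<hi)]
        if len(q): print("  z",lo,hi,len(q),"x,y med",np.median(q[:,:2],0),"y 10-90",np.percentile(q[:,1],[10,90]))
    m=mask(d,(100,110,50),(125,255,255),bx);v,u=np.nonzero(m)
    if len(u): print("  blue",len(u),u.mean(),v.mean(),"at z .26",(ray(d,(u.mean(),v.mean()),.26)[:2]-R)@Yr*1000)
E
python3 chk.py
```

```text
21.9 [ 0.5312 -0.1093  0.3646] [-0.1167 -0.5477 -0.5734]
side 810 z range [ 88.6862 284.6906]
  z 60 105 84 x,y med [-6.5697  7.1049] y 10-90 [ 1.5015 10.1141]
  z 105 140 138 x,y med [-3.0583  7.3667] y 10-90 [ 3.7802 10.0585]
  z 140 190 204 x,y med [-8.4075  7.2129] y 10-90 [-1.567   9.6482]
  z 190 232 156 x,y med [-14.0803   7.583 ] y 10-90 [ 0.8815 17.5911]
  z 245 300 151 x,y med [-4.0022  7.1178] y 10-90 [-1.0879  9.6814]
  blue 149 213.58389261744966 144.9798657718121 at z .26 -5.601234300100255
top 25 z range [217.9943 226.6748]
  z 190 232 25 x,y med [-2.8691 23.4769] y 10-90 [16.4586 28.2522]
```

It hangs vertically: the front face is 7 mm from the red band's middle at every height, so the 14 mm template is centred. I'll let it settle and check once more.

Emit:
servo_tool(
  rows=[
    [0, 0, 0, 0, 0, 0],
    [0, 0, 0, 0, 0, 0],
    [0, 0, 0, 0, 0, 0],
    [0, 0, 0, 0, 0, 0],
    [0, 0, 0, 0, 0, 0],
  ],
)

```text
time_s: 22.5
tool_pos: [0.5306, -0.1093, 0.3651]
eef_rot: [[0.043, 0.999, -0.003], [0.999, -0.043, -0.002], [-0.002, -0.003, -1.0]]
wrist_force: [0.8, -0.3, 0.4]
width: 0.0512
grip_force: 0.0
```

Emit:
servo_tool(
  rows=[
    [0, 0, 0, 0, 0, 0],
    [0, 0, 0, 0, 0, 0],
    [0, 0, 0, 0, 0, 0],
    [0, 0, 0, 0, 0, 0],
    [0, 0, 0, 0, 0, 0],
  ],
)

```text
time_s: 23.0
tool_pos: [0.5306, -0.1093, 0.3651]
eef_rot: [[0.043, 0.999, -0.003], [0.999, -0.043, -0.002], [-0.002, -0.003, -1.0]]
wrist_force: [0.3, -0.4, 0.2]
width: 0.0511
grip_force: 0.0
```

Emit:
servo_tool(
  rows=[
    [0, 0, 0, 0, 0, 0],
    [0, 0, 0, 0, 0, 0],
    [0, 0, 0, 0, 0, 0],
    [0, 0, 0, 0, 0, 0],
    [0, 0, 0, 0, 0, 0],
  ],
)

```text
time_s: 23.5
tool_pos: [0.5307, -0.1093, 0.3651]
eef_rot: [[0.043, 0.999, -0.003], [0.999, -0.043, -0.002], [-0.002, -0.003, -1.0]]
wrist_force: [0.5, 0.5, -0.0]
width: 0.0511
grip_force: 0.0
```

```bash
python3 chk.py; python3 -c "
from station import *
print(close_job())"
```

```text
23.5 [ 0.5307 -0.1093  0.3651] [ 0.4618  0.5021 -0.0474]
side 808 z range [ 89.6812 284.7317]
  z 60 105 84 x,y med [-4.5473  6.8422] y 10-90 [0.8793 9.6337]
  z 105 140 133 x,y med [-2.8623  7.4264] y 10-90 [ 3.5517 10.4288]
  z 140 190 208 x,y med [-8.5357  7.077 ] y 10-90 [-0.9811  9.6501]
  z 190 232 162 x,y med [-12.6669   7.5683] y 10-90 [ 0.9087 17.6703]
  z 245 300 150 x,y med [-4.2052  6.578 ] y 10-90 [-1.1601  9.395 ]
  blue 149 213.58389261744966 144.9798657718121 at z .26 -5.601234300100255
top 25 z range [218.1267 229.4228]
  z 190 232 25 x,y med [-2.6483 23.3431] y 10-90 [16.5573 28.2462]
the job is handed in; nothing more can be done
None
```

The job is handed in (no verdict was returned): by my measurements the template went through the V-rest and onto the rail at the green band, and now hangs released and still within about 2 mm of the red band's middle; I viewed 12 pictures against the limit of 10.

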